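Trip test of the pantry's safety switch

ROBOT

A 7-joint arm with a two-finger parallel gripper is mounted at the origin on the work surface. World frame = base frame: x ahead of the robot, y to its left, z up, the work surface at z = 0. Lengths are in m, angles in rad, forces in N, time in s.
With the tool pointing down it reaches from about 0.425 to 0.825 m from the base axis. Payload 3.6 kg.
Tool frame: the origin (TCP) lies where the fingers leave the gripper's body, on its centre line; the fingertips stand 73 mm ahead of it and the grasp point (between the pads) lies 54 mm ahead of it (env.finger_overhang is the z of the fingertips in the tool frame, in m); z points along the fingers, y is the direction in which the jaws open and shut (so a half turn about z gives the same grasp; the last joint's range is limited). The gripper opens to 85 mm and grips with 20 to 120 N. Pads are 22 mm wide; open, the fingers measure 114 mm over their backs; the gripper's body (76 mm by 85 mm) begins 54 mm behind the grasp point. The pads swing forward as they close: fully open they stand 13 mm farther back than shut.
Start: joints at [1.173, 0.615, -0.013, 1.423, 0.008, 1.103, -0.04], TCP at [0.236, -0.606, 0.304] pointing down, gripper open.
Joint ranges: [-3.12, 3.12], [-0.3, 2.06], [-1.34, 1.32], [0.26, 2.42], [-1.36, 4.5], [0.01, 1.98], [-2.84, 2.84]. Speed limits (rad/s): [2.79, 2.79, 3.14, 3.14, 3.14, 3.14, 3.14].

INTERFACE

Orientations are given as a 3x3 rotation matrix whose columns are the frame's x, y, z axes.
In Python, from bench import env gives the robot as it stands.
- The arm moves only by the tool step_arm, never from a script. Its argument "moves" is text: rows parted by semicolons, each of 7 numbers parted by spaces: the turn, a rotation vector about the tool's x, y, z each as a share of 360 degrees, from -1 to 1, then the shift along the tool's x, y, z each as a share of 0.15 m, from -1 to 1, then the gripper's target within -1 to 1 (shut at 1, half-way at 0, fully open at -1). A call has 1 to 8 rows; each row is the pose to reach, as a shift and turn from the pose commanded when the call began, along the tool's axes at that moment, turning the shorter way round; what a row does not reach only later rows make up. A row lasts 1/12 s, in which the tool goes at most 41.7 mm and 7.16 degrees, less where a joint would pass 70% of its speed; a pose out of reach is approached as far as the arm can. A call with a number of a shift or a turn outside -1 to 1 is refused whole. A call with a gripper value outside its range is refused whole. The fingers move at their own pace and stop on an object; the grip force is fixed at half the most. Time passes only in rows, so rows that repeat a pose let the fingers close. It gives the time, the measured TCP pose, the force and the opening at its end, in the units of the state.
- env.state(): the state, without advancing time (a new reading comes with each control period).
- env.snapshot(name): name is "side" or "top"; returns the picture (400x640x3 uint8, red, green, blue); there is no depth.
- env.camera_info(name): a dict with "mtx" (3x3 intrinsics, pixels), "dist_coeffs" ([k1, k2, p1, p2, k3] as OpenCV has them; the pictures are not rectified), "rvec" (rotation vector, rad) and "tvec" (3), from world to camera coordinates, as OpenCV has them. Camera axes: x right, y down, z forward; pixel columns grow to the right and rows downward; lengths in m; the calibration is good to about 2 mm. A picture is of the moment at which its call begins. camera_info takes no time and is no camera call.
- env.sign_off(): hands the job in, once; it reports no verdict.
The state is a dict: "clock": time; "joint_pos": joint angles; "joint_velocities": joint speeds; "joint_efforts": joint torques, N m; "tcp_pos": TCP position; "eef_rot": TCP orientation; "force": force on the tool from outside, world axes, zero at the start; "moment": the same for the moment, N m; "width": finger opening in m.
Only numpy, scipy, OpenCV 4.12 (cv2) and the standard library are available. Lean on these libraries where they do the work, as an engineer would, in place of code of your own. Each camera call takes 0.05 s, during which the arm holds its last target.

TASK

Do the trip test of the pantry's safety switch: of the two switch boxes, use the one with the round test button beside its lever. Press that button until the lever drops by itself towards the front of the box, keeping off the lever, and let it lie a moment; then lift the lever fully back up so that it stays, with the button out again. Leave the lever of the other box up and everything else on the worktop where it is.

Things in the scene. Friction and masses are not known exactly. Their poses are not given: they have to be found in the camera images.
- trip_box: fixed plastic switch box with a test button, 150 mm wide (its y), 130 mm deep; grey base, white face sloping up 0.26 rad from 45 mm high at the front edge (x = -55 mm) to 76 mm at the back (x = +61 mm). Origin: centre of its underside, on the worktop; x front to back, z up. Its lever is at y = +30 mm, the button at y = -40 mm. It stands left or right on the worktop, turned up to 0.45 rad.
- trip_hinge (a point): middle of that lever's hinge line, on the fixed box at x = 11, y = 30, z = 50 mm, 12 mm under the sloping face; the line runs along the box's y; point axes as the box's. Lever: black, handle 34 mm wide (y), 12 mm thick, on a neck 14 mm wide and 8 mm thick.
- trip_lever (a joint): lever of the switch box with the button, rad: 0 = up (on), leaning 0.2 rad from vertical towards the back of the box; 1.1 = dropped, leaning 0.9 rad from vertical towards the front. A spring snaps it to either end, tipping at about 0.3. Raising it takes about 1.5 N across its tip, following its arc; pushed level by its end it binds. About 0.6 N at the tip knocks it down from up.
- trip_lever_tip (a point): centre of the end face of that lever, 65 mm from its hinge line; about 114 mm above the worktop when up, 91 mm when dropped; its 12 mm thick handle part is the last 26 mm
- test_button (a joint): the test button, m: 0 = out, 0.008 = fully in. It trips the lever at about 0.0055. Takes about 3.5 to 5 N to press, 2.5 N to stay fully in. Springs out when released.
- test_button_top (a point): centre of the top of the test button: a plain black round cap 24 mm in diameter, proud of the sloping face by 14 mm in a 34 mm collar 3 mm high; point z is the outward normal of the face (0.26 rad from vertical towards the front), and the button moves straight in against it. The lever is centred 70 mm to the box's +y side.
- plain_box: the other fixed switch box, the same but with a flat square plate in place of the button, 150 mm wide (its y), 130 mm deep; grey base, white face sloping up 0.26 rad from 45 mm high at the front edge (x = -55 mm) to 76 mm at the back (x = +61 mm). Origin: centre of its underside, on the worktop; x front to back, z up. Its lever is the same, at y = +30 mm.
- plain_lever (a joint): lever of the other box, rad: 0 = up; values as for the first lever. It must stay up.
- tall_tin: food tin standing upright, bare steel with a paper label, 74 mm across, 110 mm high; a loose bystander, origin under its middle
- flat_tin: flat fish tin, steel with paper label, 84 mm across, 40 mm high; a loose bystander, origin under its middle
- jar: glass jar with a brass lid, 68 mm across, 105 mm high; a loose bystander, origin under its middle
- screwdriver: screwdriver with black handle lying between the two switch boxes; a loose bystander, origin under its middle, x along its length
- torch: pocket torch lying down, 135 mm long, 36 mm across its head; a loose bystander, origin under its middle, x along its length
- bulb_carton: cardboard light-bulb carton, 60 x 60 x 100 mm high; a loose bystander, origin under its middle
- match_box: matchbox, 55 x 38 x 18 mm; a loose bystander, origin under its middle, x along its length

How it is judged:
By the outcome, as a careful person would: the job done as asked, in the order asked, and still so for the second after the job is handed in, with the robot touching nothing.
It also fails if it takes over 40 s, if anything falls off the work surface, if the arm or the gripper's body presses on something with over 40 N, if the wrist force passes 120 N, or if a joint passes its speed limit or range.

## Working session

There is one attempt and no reset: what is moved stays moved. The work goes in short steps, Python scripts to look and compute and a tool call to move; the robot and the scene stay as the last step left them, time stands still between calls to the robot, and variables do not carry over. Pictures are saved under pics/ and viewed, and the job is handed in when it is done.

Besides the shell and the picture viewer there is one more tool, called as name(argument=value, ...) on one line, values as JSON. step_arm: Moves the arm, as the interface text tells. Shift numbers are shares of 0.15 m and turn numbers shares of 360 degrees, none past 1 either way. Its arguments: {"type":"object","properties":{"moves":{"type":"string"}},"required":["moves"]}

```bash
mkdir -p pics; ls
python3 - <<'E'
from bench import env
import cv2
for n in("side","top"):
    cv2.imwrite(f"pics/{n}0.png",env.snapshot(n)[:,:,::-1]); print(n,env.camera_info(n))
s=env.state(); print(s['clock'],s['tcp_pos'],s['eef_rot'],s['force'],s['width'],env.finger_overhang)
E
```

```text
pics
side {'mtx': array([[402.52448539,   0.        , 325.6375739 ],
       [  0.        , 402.52448539, 205.30361659],
       [  0.        ,   0.        ,   1.        ]]), 'dist_coeffs': array([0.02766133, 0.        , 0.        , 0.        , 0.        ]), 'rvec': array([ 0.95894093, -2.52897007,  1.00998108]), 'tvec': array([0.342053  , 0.30084667, 0.93020414])}
top {'mtx': array([[453.96263549,   0.        , 318.9414791 ],
       [  0.        , 453.96263549, 206.33064966],
       [  0.        ,   0.        ,   1.        ]]), 'dist_coeffs': array([-0.04489608,  0.        ,  0.        ,  0.        ,  0.        ]), 'rvec': array([ 2.14046872, -2.14946217,  0.14000249]), 'tvec': array([0.00350008, 0.48080711, 1.21077048])}
0.1 [ 0.23596498 -0.60509562  0.30282869] [[ 9.31651875e-01  3.63351048e-01 -8.94712447e-04]
 [ 3.63352148e-01 -9.31649301e-01  2.19003030e-03]
 [-3.78084220e-05 -2.36544152e-03 -9.99997202e-01]] [-0.13935084  0.24978889 -0.73217694] 0.08537546424524495 0.0726
```

View pics/side0.png

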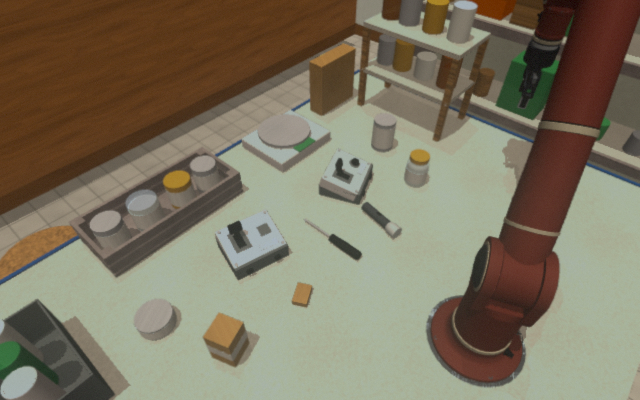

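View pics/top0.png

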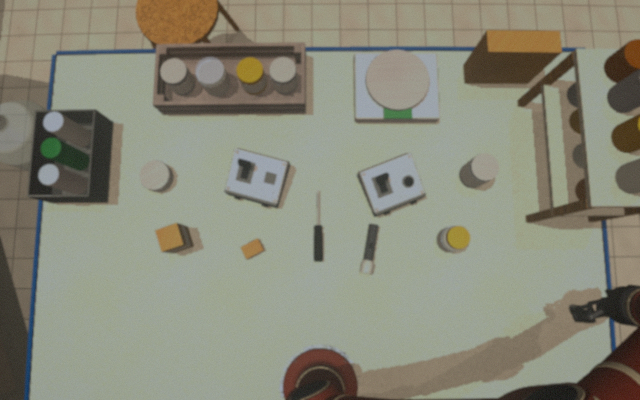

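The trip box is the right-hand one in the top view: its centre is near (391,183), its button at (408,181) and its lever at (382,183). I'll zoom in on it.

Run:
```python
import cv2
a=cv2.imread("pics/top0.png")[140:225,345:440]; b=cv2.imread("pics/side0.png")[140:210,310:385]
cv2.imwrite("pics/top0z.png",cv2.resize(a,None,fx=8,fy=7*8/7,interpolation=cv2.INTER_CUBIC)[:600,:800])
cv2.imwrite("pics/side0z.png",cv2.resize(b,None,fx=8,fy=8,interpolation=cv2.INTER_CUBIC)[:600,:800])
```

```text
(no output)
```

View pics/top0z.png

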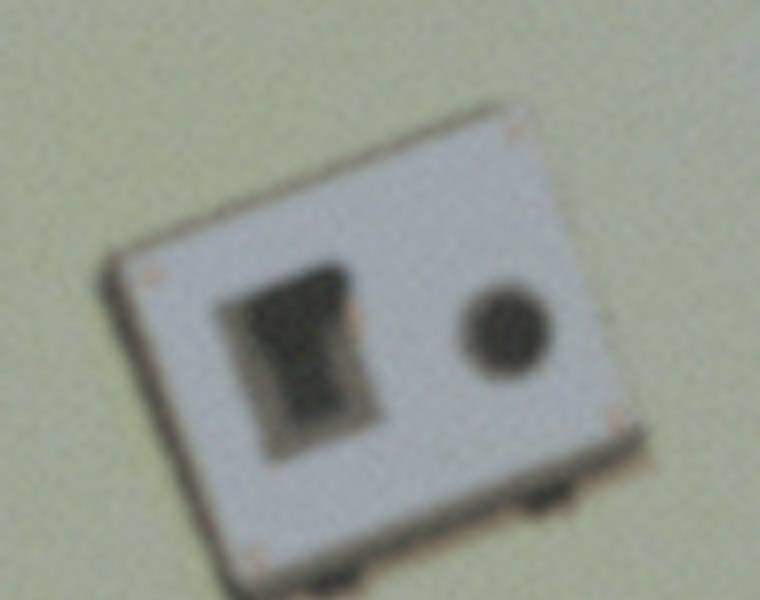

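View pics/side0z.png

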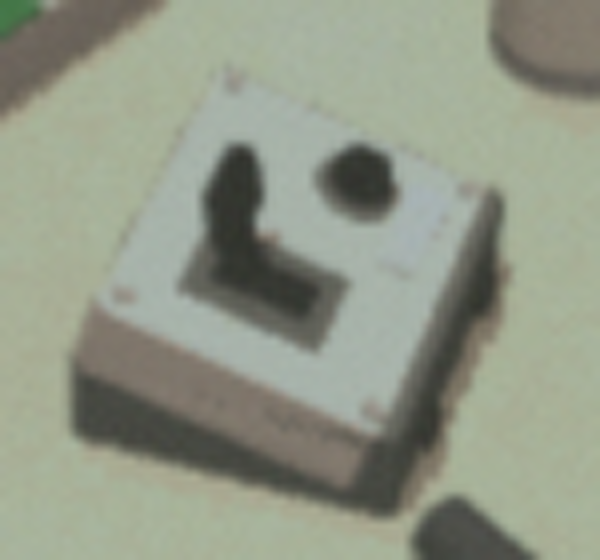

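```bash
cat > h.py <<'E'
import numpy as np, cv2
from bench import env
C={n:env.camera_info(n) for n in("side","top")}
def ray(n,p):
    c=C[n];R=cv2.Rodrigues(c['rvec'])[0];q=cv2.undistortPoints(np.array([[p]],float),c['mtx'],c['dist_coeffs'])[0,0]
    return -R.T@c['tvec'],R.T@np.r_[q,1]
def onz(n,p,z):
    o,d=ray(n,p);return o+d*(z-o[2])/d[2]
def tri(pt,ps):
    o1,d1=ray("top",pt);o2,d2=ray("side",ps)
    t=np.linalg.lstsq(np.c_[d1,-d2],o2-o1,rcond=None)[0];a=o1+d1*t[0];b=o2+d2*t[1];return (a+b)/2,np.linalg.norm(a-b)
def proj(n,P):
    c=C[n];return cv2.projectPoints(np.atleast_2d(np.array(P,float)),c['rvec'],c['tvec'],c['mtx'],c['dist_coeffs'])[0][:,0]
E
python3 - <<'E'
from h import *
np.set_printoptions(precision=4,suppress=True)
zt=lambda u,v:((u+.5)/8-.5+345,(v+.5)/8-.5+140)
zs=lambda u,v:((u+.5)/8-.5+310,(v+.5)/8-.5+140)
bl,br,fr,fl=[onz("top",zt(*p),z) for p,z in(((118,262),.076),((515,105),.076),((637,432),.045),((240,582),.045))]
print(bl,br,fr,fl)
print("w",np.linalg.norm(bl-br),np.linalg.norm(fl-fr),"d",np.linalg.norm((bl-fl)[:2]),np.linalg.norm((br-fr)[:2]))
for d in (br-bl,fr-fl): print(np.arctan2(d[0],-d[1]))
for d in (bl-fl,br-fr): print(np.arctan2(d[1],d[0]))
# screws/corners triangulated, button, lever tip
print("btn",tri(zt(508,332),zs(366,172)))
print("tip?",tri(zt(300,285),zs(240,150)))
for a,b in (((118,262),(100,300)),((515,105),(225,70)),((637,432),(490,190)),((240,582),(388,440))): print(tri(zt(*a),zs(*b)))
E
```

```text
[ 0.5662 -0.1072  0.076 ] [ 0.6196 -0.2418  0.076 ] [ 0.513  -0.2858  0.045 ] [ 0.4621 -0.1493  0.045 ]
w 0.1447640881659201 0.14568219105889954 d 0.1122698852055804 0.1153020045517266
0.3774249091195606
0.3566733905455895
0.3842205883080602
0.3917328765143835
btn (array([ 0.5437, -0.2388,  0.0661]), np.float64(7.92215426216782e-06))
tip? (array([ 0.5472, -0.1621,  0.1233]), np.float64(0.0022134788534421005))
(array([ 0.5659, -0.1076,  0.0753]), np.float64(0.0011458625634622758))
(array([ 0.6196, -0.2426,  0.0736]), np.float64(0.0012464740359183983))
(array([ 0.5144, -0.2854,  0.0436]), np.float64(0.0028435903589933437))
(array([ 0.4621, -0.1503,  0.0398]), np.float64(0.0016429759566393208))
```

```bash
cat >> h.py <<'E'
YAW=.377;O=np.array([.5374,-.1971,0]);c_,s_=np.cos(YAW),np.sin(YAW)
B=np.array([[c_,-s_,0],[s_,c_,0],[0,0,1.]])
def W(*p): return O+B@np.array(p)/1000
def tip_pose(p,th,over=.0726):  # TCP pos & rot with tilt th forward, fingertip/grasp at world p
    R=B@np.array([[np.cos(th),0,np.sin(th)],[0,-1,0],[np.sin(th),0,-np.cos(th)]])
    return p-over*R[:,2],R
def plan(p,R,s=None):
    from scipy.spatial.transform import Rotation as Ro
    s=s or env.state();R0=np.array(s['eef_rot']);t=R0.T@(p-np.array(s['tcp_pos']))/.15
    r=Ro.from_matrix(R0.T@R).as_rotvec()/(2*np.pi);return np.round(np.r_[r,t],4)
E
python3 - <<'E'
from h import *
np.set_printoptions(precision=4,suppress=True)
f=lambda x:45+(x+55)*np.tan(.26)
xb=-6;pts=[(-55,75,45),(-55,-75,45),(61,75,76),(61,-75,76),(11+65*np.sin(.2),30,113.7)]
btn=(xb-3.6,-40,f(xb)+13.5);print(btn,W(*btn))
for n in("top","side"):
    im=cv2.imread(f"pics/{n}0.png");q0=(345,140) if n=="top" else (310,140)
    z=cv2.imread(f"pics/{n}0z.png")
    for p in proj(n,[W(*p) for p in pts+[btn]]):
        cv2.circle(z,tuple(int(v) for v in ((p-q0+.5)*8-.5)),4,(0,0,255),-1)
    ring=[W(btn[0]+12*np.cos(a)*np.cos(.26),-40+12*np.sin(a),btn[2]+12*np.cos(a)*np.sin(.26)) for a in np.linspace(0,6.2,24)]
    for p in proj(n,ring): cv2.circle(z,tuple(int(v) for v in ((p-q0+.5)*8-.5)),2,(0,255,0),-1)
    cv2.imwrite(f"pics/{n}1z.png",z)
p,R=tip_pose(W(*btn)+np.array([0,0,.10]),.26);print(p);print(plan(p,R))
E
```

```text
(-9.6, -40, np.float64(71.53505554458701)) [ 0.5432 -0.2378  0.0715]
[ 0.5258 -0.2447  0.2417]
[-0.0003  0.0414 -0.0009  2.6735 -1.5353  0.4111]
```

View pics/top1z.png

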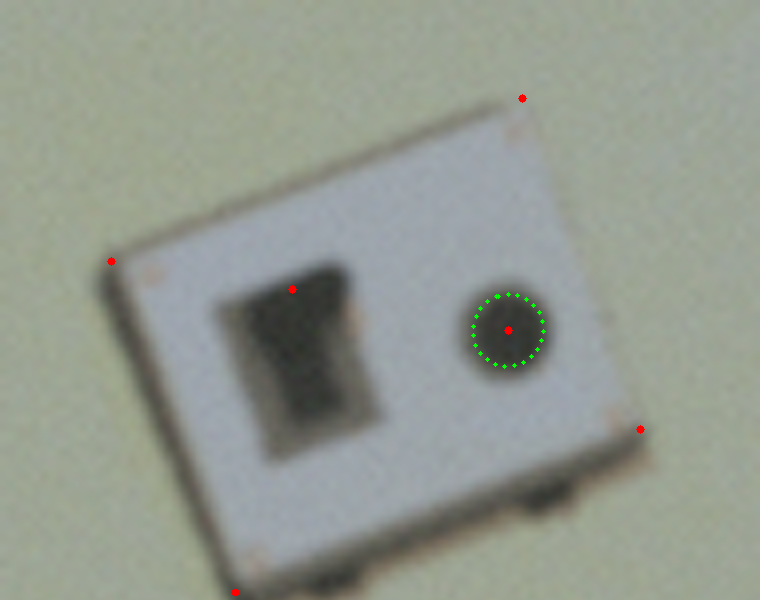

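View pics/side1z.png

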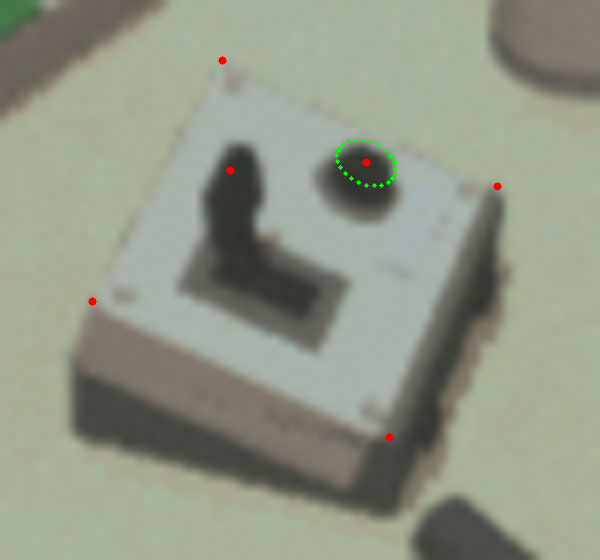

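step_arm(moves="0 0 0 0.25 -0.14 0 1;0 0 0 0.5 -0.28 0 1;0 0 0 0.75 -0.43 0 1;0 0 0 1 -0.57 0 1;0 0 0 1 -0.57 0 1")

```text
clock: 0.52
tcp_pos: [0.3523, -0.4632, 0.3036]
eef_rot: [[0.927, 0.376, 0.005], [0.376, -0.927, 0.007], [0.007, -0.005, -1.0]]
force: [1.7, 1.4, -0.4]
width: 0.0257
```

step_arm(moves="0 0 0 0.25 -0.14 0 1;0 0 0 0.5 -0.28 0 1;0 0 0 0.75 -0.43 0 1;0 0 0 1 -0.57 0 1;0 0 0 1 -0.57 0 1")

```text
clock: 0.93
tcp_pos: [0.4598, -0.3282, 0.3036]
eef_rot: [[0.926, 0.377, 0.004], [0.377, -0.926, 0.007], [0.007, -0.005, -1.0]]
force: [1.4, 1.4, 0.3]
width: -0.0001
```

Run:
```python
from h import *
p,R=tip_pose(W(-9.6,-40,71.5)+np.array([0,0,.04]),.26);s=env.state();print(s['tcp_pos'],s['joint_pos'],s['width'],s['force']);print(plan(p,R))
```

```text
[ 0.45981941 -0.32818357  0.30364071] [ 0.61807247  0.48212152 -0.05111838  1.67554426  0.01862916  0.98479169
 -0.62209945] -0.00012252765311054065 [1.41640401 1.43958417 0.2737316 ]
[-0.001   0.0403  0.0014  0.6121 -0.3458  0.8189]
```

step_arm(moves="0 0.02 0 0.25 -0.14 0.1 1;0 0.04 0 0.45 -0.26 0.2 1;0 0.04 0 0.61 -0.345 0.4 1;0 0.04 0 0.61 -0.345 0.6 1;0 0.04 0 0.61 -0.345 0.8 1;0 0.04 0 0.61 -0.345 0.8 1;0 0.04 0 0.61 -0.345 0.8 1")

```text
clock: 1.52
tcp_pos: [0.519, -0.2559, 0.1825]
eef_rot: [[0.903, 0.363, 0.228], [0.351, -0.932, 0.092], [0.246, -0.003, -0.969]]
force: [0.5, 0.3, 1.6]
width: 0.0002
```

Run:
```python
from h import *
p,R=tip_pose(W(-9.6,-40,71.5),.26);s=env.state();print(s['tcp_pos'],p,s['force']);print(plan(p,R))
for n in("side","top"): cv2.imwrite(f"pics/{n}2.png",cv2.resize((env.snapshot(n)[120:230,290:450] if n=="side" else env.snapshot(n)[120:230,320:480])[:,:,::-1],None,fx=5,fy=5,interpolation=cv2.INTER_CUBIC))
```

```text
[ 0.5189926  -0.25585772  0.18253923] [ 0.52584616 -0.24469585  0.14165991] [0.46524339 0.2505107  1.63250787]
[-0.0003  0.0018 -0.001   0.0003 -0.0519  0.2814]
```

View pics/side2.png

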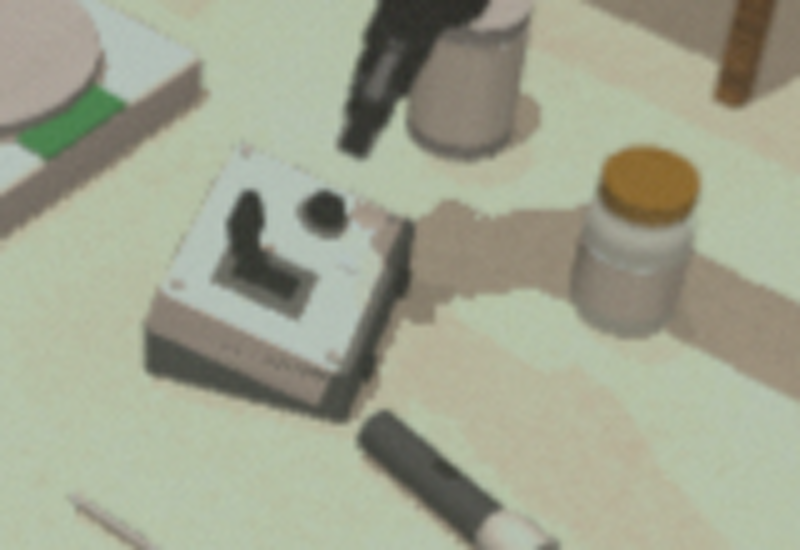

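View pics/top2.png

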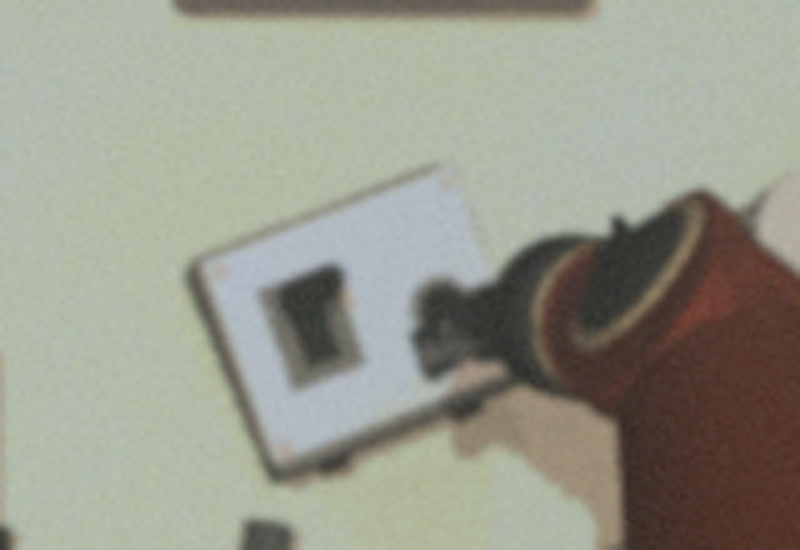

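Fingertips hover just outside the button, at about (355,150) in the side crop. The lever is still up. Next I'll centre over the button and come down to it.

step_arm(moves="0 0 0 0 -0.05 0.05 1;0 0 0 0 -0.05 0.1 1;0 0 0 0 -0.05 0.18 1;0 0 0 0 -0.05 0.25 1;0 0 0 0 -0.05 0.25 1;0 0 0 0 -0.05 0.25 1")

```text
clock: 2.12
tcp_pos: [0.5258, -0.2454, 0.1468]
eef_rot: [[0.903, 0.363, 0.231], [0.352, -0.932, 0.091], [0.248, -0.001, -0.969]]
force: [-0.3, -0.5, 0.3]
width: -0.0003
```

Run:
```python
from h import *
p,R=tip_pose(W(-9.6,-40,71.5),.26);s=env.state();print(s['tcp_pos'],p,s['force']);print(plan(p,R))
for n in("side","top"): cv2.imwrite(f"pics/{n}3.png",cv2.resize((env.snapshot(n)[120:230,290:450] if n=="side" else env.snapshot(n)[120:230,320:480])[:,:,::-1],None,fx=5,fy=5,interpolation=cv2.INTER_CUBIC))
```

```text
[ 0.52584097 -0.24539829  0.14683686] [ 0.52584616 -0.24469585  0.14165991] [-0.27386157 -0.53640648  0.26241729]
[ 0.      0.0015 -0.0008 -0.0069 -0.0043  0.0339]
```

View pics/side3.png

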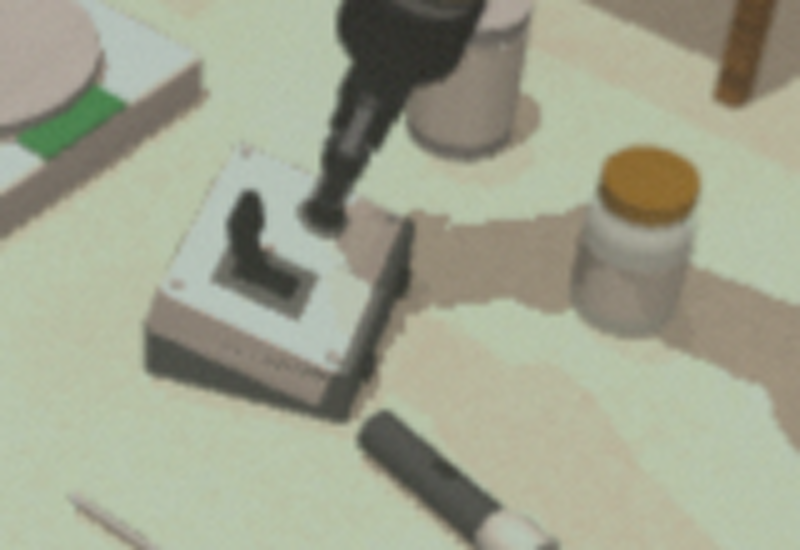

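View pics/top3.png

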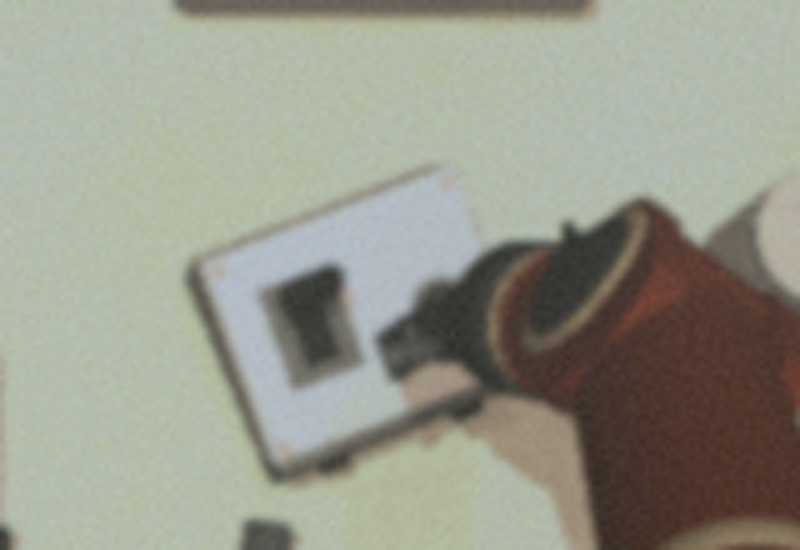

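Run:
```python
from h import *
s=env.state();p=np.array(s['tcp_pos']);R=np.array(s['eef_rot'])
for n,o in(("top",(320,120)),("side",(290,120))): 
  print(n,(proj(n,[p,p+.0726*R[:,2],W(-9.6,-40,71.5), p+.0726*R[:,2]+.014*R[:,1],p+.0726*R[:,2]-.014*R[:,1]])-o+.5)*5, ray(n,(320,200))[0])
```

```text
top [[487.79550285 310.77793945]
 [447.52229062 305.19889367]
 [442.9415516  306.82437772]
 [471.62549358 295.7356601 ]
 [423.37990988 314.67693664]] [ 0.30792322 -0.00937859  1.26579944]
side [[368.50313389 108.8808933 ]
 [331.64434937 194.05310426]
 [329.33240129 202.19723243]
 [338.28977293 180.39098211]
 [324.90257619 207.91355008]] [-0.01530009  0.54599397  0.88002569]
```

step_arm(moves="0 0 0 -0.005 -0.004 0.02 1;0 0 0 -0.005 -0.004 0.04 1;0 0 0 -0.005 -0.004 0.05 1;0 0 0 -0.005 -0.004 0.05 1")

```text
clock: 2.55
tcp_pos: [0.5268, -0.2446, 0.1402]
eef_rot: [[0.902, 0.363, 0.232], [0.352, -0.932, 0.09], [0.249, 0.0, -0.969]]
force: [-1.0, -0.6, 2.6]
width: -0.0002
```

step_arm(moves="0 0 0 0 0 0.007 1;0 0 0 0 0 0.014 1;0 0 0 0 0 0.014 1")

```text
clock: 2.8
tcp_pos: [0.5273, -0.2444, 0.1382]
eef_rot: [[0.902, 0.363, 0.232], [0.352, -0.932, 0.09], [0.249, 0.0, -0.969]]
force: [-1.6, 0.2, 2.2]
width: 0.0002
```

step_arm(moves="0 0 0 0 0 0.007 1;0 0 0 0 0 0.014 1;0 0 0 0 0 0.014 1")

```text
clock: 3.05
tcp_pos: [0.5279, -0.2442, 0.1359]
eef_rot: [[0.902, 0.363, 0.232], [0.352, -0.932, 0.09], [0.249, 0.0, -0.969]]
force: [-0.3, -1.0, 1.8]
width: 0.0001
```

Run:
```python
from h import *
s=env.state();print(s['tcp_pos'],s['force'])
cv2.imwrite("pics/side4.png",cv2.resize(env.snapshot("side")[120:230,290:450][:,:,::-1],None,fx=5,fy=5,interpolation=cv2.INTER_CUBIC))
```

```text
[ 0.52787191 -0.24416942  0.13588806] [-0.31654499 -1.02853868  1.84680062]
```

View pics/side4.png

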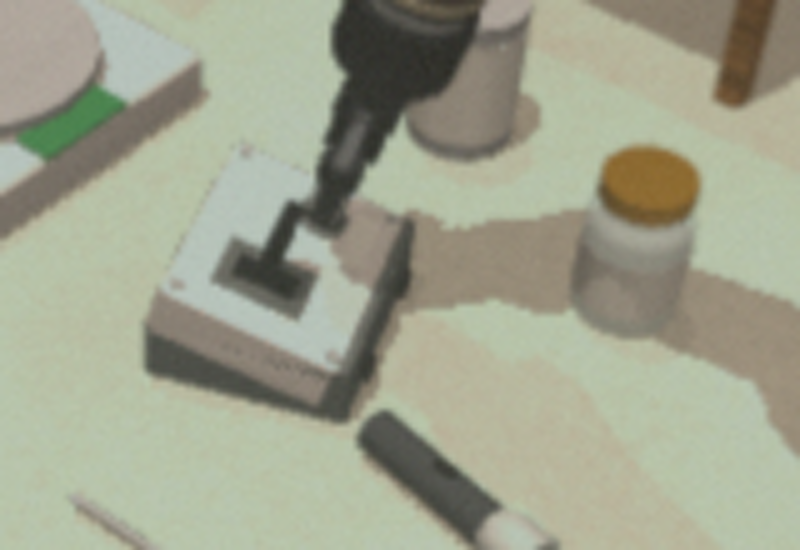

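The lever has dropped: in the side crop its tip is now at about (295,210). I'll retract along the button normal, wait a moment and look.

step_arm(moves="0 0 0 0 0 -0.1 1;0 0 0 0 0 -0.3 1;0 0 0 0 0 -0.55 1;0 0 0 0 0 -0.8 1;0 0 0 0 0 -0.9 1;0 0 0 0 0 -0.9 0;0 0 0 0 0 -0.9 0;0 0 0 0 0 -0.9 0")

```text
clock: 3.77
tcp_pos: [0.496, -0.2555, 0.2655]
eef_rot: [[0.903, 0.364, 0.229], [0.352, -0.931, 0.092], [0.247, -0.003, -0.969]]
force: [0.0, 1.0, -0.3]
width: 0.0358
```

Run:
```python
from h import *
s=env.state();print(s['tcp_pos'],s['force'],s['width'])
P=W(11-65*np.sin(.9),30,90.4);Q=W(11-39*np.sin(.9),30,50+39*np.cos(.9))
for n,o in(("side",(290,120)),("top",(320,120))):
  z=cv2.resize(env.snapshot(n)[o[1]:o[1]+110,o[0]:o[0]+160][:,:,::-1],None,fx=5,fy=5,interpolation=cv2.INTER_CUBIC)
  cv2.imwrite(f"pics/{n}5.png",z); print(n,(proj(n,[P,Q])-o+.5)*5)
```

```text
[ 0.49595384 -0.25546606  0.26549245] [ 0.03465564  0.95447507 -0.26521078] 0.03575836055717328
side [[346.22240508 261.89117024]
 [311.45976842 274.2654077 ]]
top [[350.04703335 401.45478767]
 [330.67419683 370.99590528]]
```

View pics/side5.png

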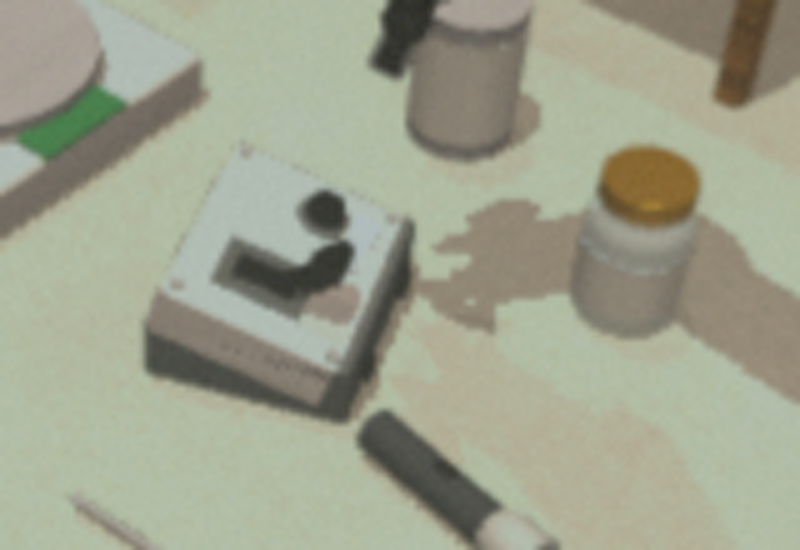

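View pics/top5.png

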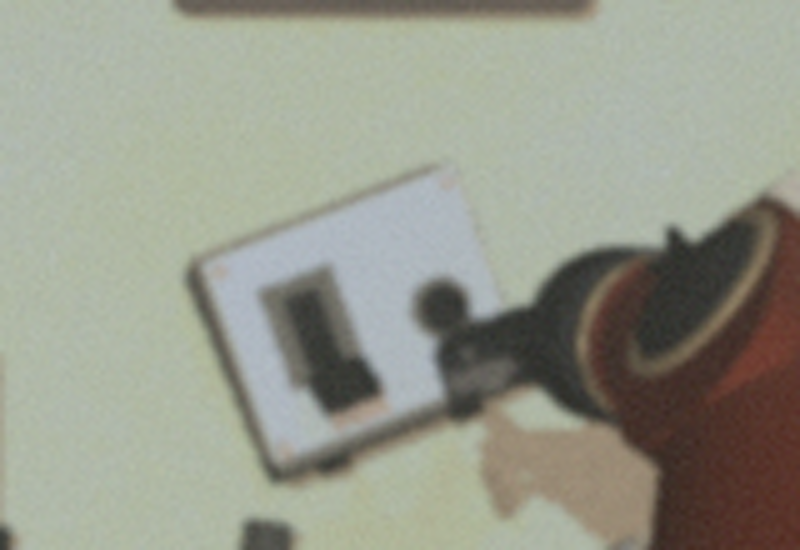

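Run:
```python
from h import *
def loc(p): return np.round((B.T@(p-O))*1000,1)
zt=lambda u,v:((u+.5)/8-.5+345,(v+.5)/8-.5+140)
t5=lambda u,v:((u+.5)/5-.5+320,(v+.5)/5-.5+120)
print("slot",[loc(onz("top",zt(*q),z)) for q,z in (((215,305),.065),((335,265),.065),((380,415),.055),((270,462),.055))])
print("up end",loc(onz("top",zt(245,300),.114)),loc(onz("top",zt(345,270),.114)))
print("drop hi face",[loc(onz("top",t5(*q),z)) for q,z in (((312,375),.079),((365,358),.079),((382,395),.095),((332,415),.095))])
im=cv2.imread("pics/top5.png").astype(int).sum(2)
m=((im<190)*255).astype(np.uint8);m[:,400:]=0;m[:260]=0;m[425:]=0;m[:,:295]=0
k,l,st,ce=cv2.connectedComponentsWithStats(m)
print(st)
# handle rows: width profile along by at handle
for x in(-28,-34,-40):
    z=(50+(11-x)/np.tan(.9)+6/np.sin(.9))
    row=[]
    for y in range(5,56): 
        p=proj("top",[W(x,y,z)])[0]; u=(p-(320,120)+.5)*5-.5; row.append(im[int(round(u[1])),int(round(u[0]))])
    print(x,z,row)
```

```text
slot [array([35.9, 46.6, 65. ]), array([33.5,  3.7, 65. ]), array([-18.3,   7.7,  55. ]), array([-19.3,  48.5,  55. ])]
up end [ 26.5  45.7 114. ] [ 23.6  11.8 114. ]
drop hi face [array([-18.7,  40.8,  79. ]), array([-20.7,  11.1,  79. ]), array([-43.7,  13.9,  95. ]), array([-43.7,  42.3,  95. ])]
[[     0      0    800    550 436608]
 [   296    297     78    110   3392]]
-28 88.60813204660374 [np.int64(548), np.int64(547), np.int64(544), np.int64(541), np.int64(516), np.int64(471), np.int64(435), np.int64(391), np.int64(326), np.int64(282), np.int64(220), np.int64(194), np.int64(168), np.int64(159), np.int64(166), np.int64(169), np.int64(171), np.int64(168), np.int64(168), np.int64(167), np.int64(165), np.int64(164), np.int64(167), np.int64(167), np.int64(170), np.int64(172), np.int64(174), np.int64(177), np.int64(175), np.int64(170), np.int64(163), np.int64(160), np.int64(166), np.int64(172), np.int64(171), np.int64(170), np.int64(177), np.int64(183), np.int64(205), np.int64(220), np.int64(263), np.int64(329), np.int64(393), np.int64(410), np.int64(462), np.int64(503), np.int64(
[... 941 characters left out ...]
nt64(527), np.int64(500), np.int64(469), np.int64(452), np.int64(400), np.int64(338), np.int64(290), np.int64(231), np.int64(212), np.int64(189), np.int64(176), np.int64(189), np.int64(188), np.int64(195), np.int64(195), np.int64(194), np.int64(190), np.int64(193), np.int64(199), np.int64(195), np.int64(202), np.int64(195), np.int64(180), np.int64(170), np.int64(170), np.int64(183), np.int64(184), np.int64(188), np.int64(188), np.int64(187), np.int64(188), np.int64(187), np.int64(193), np.int64(194), np.int64(220), np.int64(263), np.int64(297), np.int64(343), np.int64(382), np.int64(440), np.int64(472), np.int64(514), np.int64(526), np.int64(531), np.int64(535), np.int64(536), np.int64(539)]
```

```bash
cat >> h.py <<'E'
def grasp(lean,th,back=0,r=54,over=.052,y=29.5):
    p,R=tip_pose(W(11-r*np.sin(lean),y,50+r*np.cos(lean)),th,over+back);return p,R
np.set_printoptions(precision=4,suppress=True)
E
python3 - <<'E'
from h import *
print(plan(*grasp(.9,.65,.07)),grasp(.9,.65,.07)[0],grasp(.9,.65)[0], env.state()['joint_pos'])
E
```

```text
[-0.0002  0.0638 -0.0008 -0.4326 -0.4536  0.4712] [ 0.4288 -0.2084  0.1807] [ 0.4682 -0.1928  0.125 ] [ 0.64    0.4777 -0.1791  1.8475 -0.175   0.669  -0.5822]
```

step_arm(moves="0 0.016 0 -0.11 -0.11 0.1 -0.4;0 0.032 0 -0.22 -0.23 0.2 -0.4;0 0.048 0 -0.32 -0.34 0.3 -0.4;0 0.064 0 -0.43 -0.45 0.4 -0.4;0 0.064 0 -0.43 -0.45 0.47 -0.4;0 0.064 0 -0.43 -0.45 0.47 -0.4;0 0.064 0 -0.43 -0.45 0.47 -0.4")

```text
clock: 4.45
tcp_pos: [0.4302, -0.2148, 0.1863]
eef_rot: [[0.745, 0.365, 0.558], [0.284, -0.931, 0.23], [0.603, -0.013, -0.797]]
force: [-0.1, -0.3, 0.1]
width: 0.0596
```

Run:
```python
from h import *
s=env.state();print(s['joint_pos'],s['force'],s['width'])
print(plan(*grasp(.9,.65,.07)),plan(*grasp(.9,.65)))
for n,o in(("side",(290,120)),("top",(320,120))):
  cv2.imwrite(f"pics/{n}6.png",cv2.resize(env.snapshot(n)[o[1]:o[1]+110,o[0]:o[0]+160][:,:,::-1],None,fx=5,fy=5,interpolation=cv2.INTER_CUBIC))
```

```text
[ 1.2591  0.7012 -0.8803  2.2591 -1.1441  0.0161  0.5561] [-0.0609 -0.3237  0.1164] 0.05963448727900253
[-0.0014  0.0004 -0.0016 -0.0174 -0.043   0.0347] [-0.0014  0.0004 -0.0016 -0.0162 -0.039   0.5013]
```

View pics/side6.png

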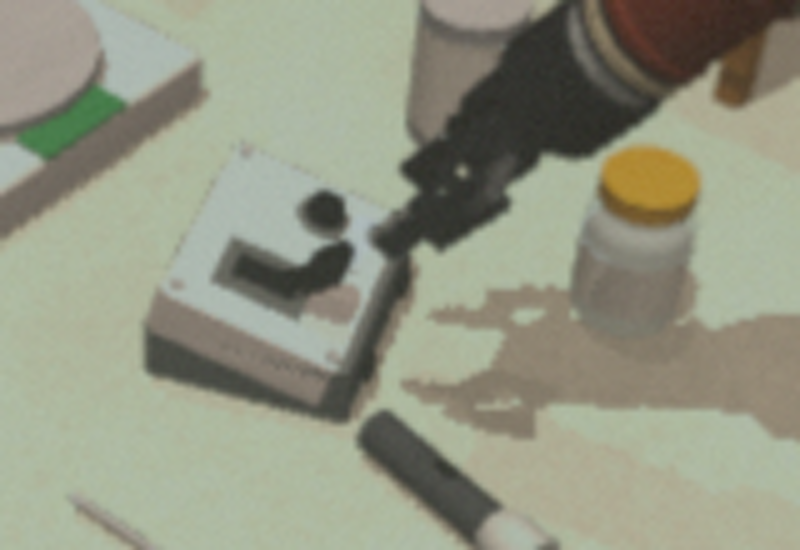

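View pics/top6.png

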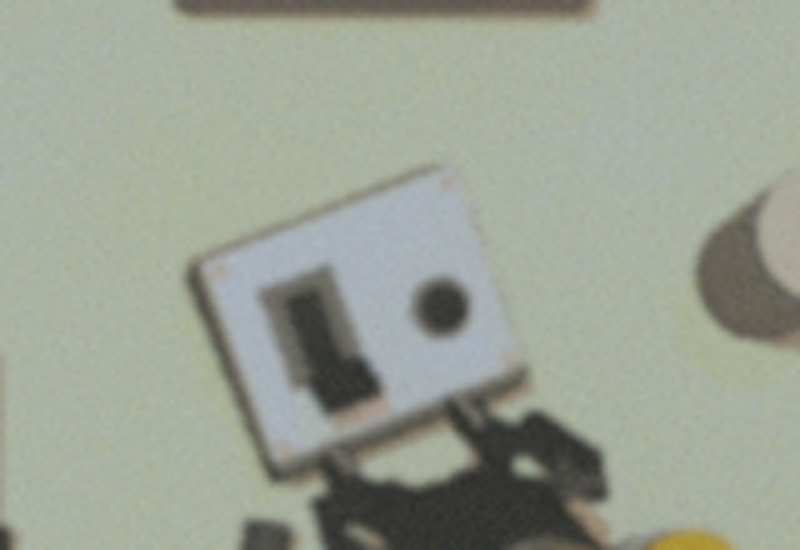

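Joint 6 is nearly at its limit at this tilt, so I'll grasp with less tilt, about 0.3 rad.

Run:
```python
from h import *
print(plan(*grasp(.9,.3,.07)),grasp(.9,.3,.07)[0])
```

```text
[-0.0014 -0.0554 -0.0012  0.2519 -0.0458  0.0833] [ 0.4639 -0.1945  0.2001]
```

step_arm(moves="0 -0.014 0 0.07 -0.015 0 -0.4;0 -0.028 0 0.14 -0.03 0.02 -0.4;0 -0.042 0 0.2 -0.045 0.05 -0.4;0 -0.055 0 0.25 -0.045 0.08 -0.4;0 -0.055 0 0.25 -0.045 0.08 -0.4;0 -0.055 0 0.25 -0.045 0.08 -0.4")

```text
clock: 5.05
tcp_pos: [0.466, -0.1925, 0.2027]
eef_rot: [[0.888, 0.373, 0.271], [0.355, -0.928, 0.113], [0.294, -0.004, -0.956]]
force: [0.9, 0.6, -1.0]
width: 0.0599
```

Run:
```python
from h import *
s=env.state();print(s['joint_pos'],s['force'],s['width'])
print(plan(*grasp(.9,.3,.07)),plan(*grasp(.9,.3)))
```

```text
[ 0.3732  0.4933  0.1093  2.0903 -0.676   0.4508 -0.1276] [ 0.8517  0.6325 -1.0224] 0.05986286007627935
[-0.0008  0.0003  0.0005 -0.022   0.0071  0.011 ] [-0.0008  0.0003  0.0005 -0.0212  0.0095  0.4776]
```

step_arm(moves="0 0 0 -0.02 0.01 0.15 -0.4;0 0 0 -0.02 0.01 0.3 -0.4;0 0 0 -0.02 0.01 0.4 -0.4;0 0 0 -0.02 0.01 0.47 -0.4;0 0 0 -0.02 0.01 0.47 -0.4;0 0 0 -0.02 0.01 0.47 -0.4")

```text
clock: 5.55
tcp_pos: [0.4813, -0.1883, 0.133]
eef_rot: [[0.888, 0.369, 0.273], [0.35, -0.929, 0.116], [0.297, -0.008, -0.955]]
force: [-0.1, -0.3, 0.9]
width: 0.0598
```

Run:
```python
from h import *
s=env.state();print(s['joint_pos'],s['force'],s['width'])
print(plan(*grasp(.9,.3)))
for n,o in(("side",(290,120)),("top",(320,120))):
  cv2.imwrite(f"pics/{n}7.png",cv2.resize(env.snapshot(n)[o[1]:o[1]+110,o[0]:o[0]+160][:,:,::-1],None,fx=5,fy=5,interpolation=cv2.INTER_CUBIC))
```

```text
[ 0.46    0.6334 -0.0441  2.1098 -0.7999  0.2732 -0.0061] [-0.0681 -0.2934  0.8768] 0.05978618270230778
[-0.0013 -0.0002 -0.0002  0.0146 -0.0043  0.0027]
```

View pics/side7.png

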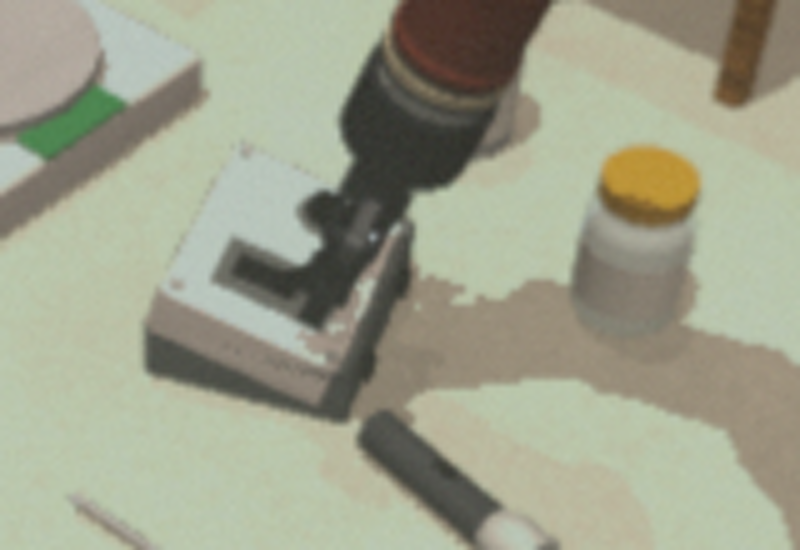

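View pics/top7.png

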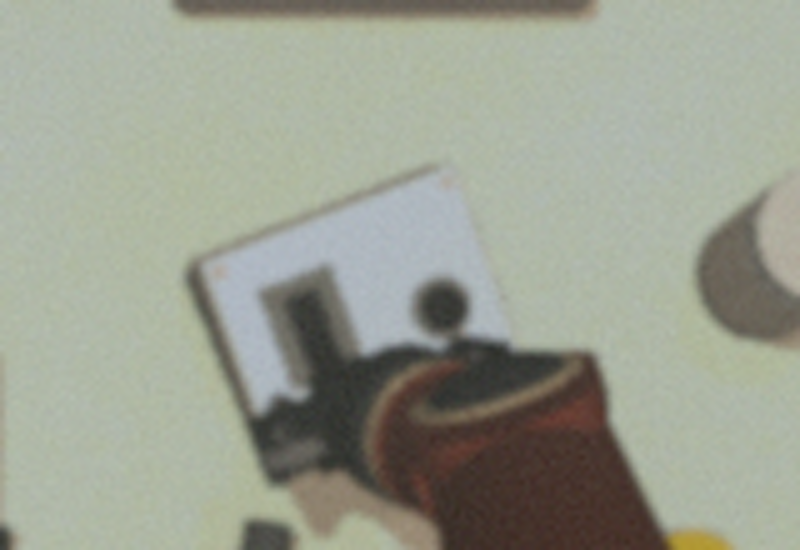

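step_arm(moves="0 0 0 0.012 -0.003 0 0.1;0 0 0 0.012 -0.003 0 0.15;0 0 0 0.012 -0.003 0 0.2;0 0 0 0.012 -0.003 0 0.2")

```text
clock: 5.98
tcp_pos: [0.4836, -0.1891, 0.135]
eef_rot: [[0.888, 0.366, 0.278], [0.349, -0.93, 0.112], [0.299, -0.003, -0.954]]
force: [1.2, -1.9, 1.0]
width: 0.0342
```

step_arm(moves="0 0 0 0 0 0 0.23;0 0 0 0 0 0 0.26;0 0 0 0 0 0 0.28;0 0 0 0 0 0 0.28")

```text
clock: 6.32
tcp_pos: [0.4836, -0.1893, 0.1351]
eef_rot: [[0.888, 0.366, 0.278], [0.349, -0.93, 0.113], [0.3, -0.003, -0.954]]
force: [-1.5, -2.5, 6.0]
width: 0.033
```

Run:
```python
from h import *
s=env.state();print(s['joint_pos'],s['force'],s['moment'],s['width'])
print(plan(*grasp(.9,.3)))
for l,t in((.7,.1),(.5,-.1),(.3,-.27),(.1,-.4),(-.05,-.5),(-.15,-.5)): print(l,t,plan(*grasp(l,t)))
```

```text
[ 0.4558  0.6305 -0.0393  2.1061 -0.8027  0.2741 -0.007 ] [-1.5314 -2.5251  6.0245] [-0.5319 -0.0216 -0.0957] 0.03304810178170099
[-0.0004 -0.0007 -0.0004 -0.0007 -0.0159  0.0129]
0.7 0.1 [-0.0004 -0.0325 -0.0004  0.1314 -0.0164 -0.014 ]
0.5 -0.1 [-0.0005 -0.0644 -0.0004  0.2662 -0.0167 -0.0142]
0.3 -0.27 [-0.0005 -0.0914 -0.0003  0.3897 -0.017   0.0066]
0.1 -0.4 [-0.0005 -0.1121 -0.0003  0.4973 -0.0173  0.0409]
-0.05 -0.5 [-0.0005 -0.128  -0.0003  0.5744 -0.0174  0.0795]
-0.15 -0.5 [-0.0005 -0.128  -0.0003  0.6075 -0.0174  0.0937]
```

step_arm(moves="0 -0.008 0 0.033 0 -0.01 0.28;0 -0.016 0 0.066 0 -0.017 0.28;0 -0.024 0 0.1 0 -0.023 0.28;0 -0.032 0 0.132 0 -0.027 0.28;0 -0.048 0 0.2 0 -0.029 0.28;0 -0.064 0 0.267 0 -0.027 0.28;0 -0.064 0 0.267 0 -0.027 0.28")

```text
clock: 6.9
tcp_pos: [0.5196, -0.1746, 0.1513]
eef_rot: [[0.921, 0.376, -0.099], [0.374, -0.927, -0.039], [-0.106, -0.001, -0.994]]
force: [-2.3, -2.9, 10.8]
width: 0.0327
```

Run:
```python
from h import *
s=env.state();print(s['joint_pos'],s['force'],s['moment'],s['width'])
print(plan(*grasp(.5,-.1)))
for l,t in((.4,-.19),(.3,-.27),(.2,-.34),(.1,-.4),(-.05,-.5),(-.15,-.5)): print(l,t,plan(*grasp(l,t)))
for n,o in(("side",(290,120)),):
  cv2.imwrite(f"pics/{n}8.png",cv2.resize(env.snapshot(n)[o[1]:o[1]+110,o[0]:o[0]+160][:,:,::-1],None,fx=5,fy=5,interpolation=cv2.INTER_CUBIC))
```

```text
[-0.071   0.742   0.535   1.8374 -0.4125  0.7632 -0.5125] [-2.2501 -2.9194 10.8487] [-0.1841  0.193   0.1884] 0.03270903363420295
[-0.      0.001   0.0013 -0.008  -0.0135  0.0157]
0.4 -0.19 [ 0.0001 -0.0133  0.0013  0.0537 -0.013  -0.0021]
0.3 -0.27 [ 0.0001 -0.0261  0.0013  0.1135 -0.0125 -0.0145]
0.2 -0.34 [ 0.0002 -0.0372  0.0013  0.171  -0.012  -0.0223]
0.1 -0.4 [ 0.0002 -0.0468  0.0013  0.2259 -0.0115 -0.026 ]
-0.05 -0.5 [ 0.0003 -0.0627  0.0013  0.312  -0.0108 -0.0214]
-0.15 -0.5 [ 0.0003 -0.0627  0.0013  0.348  -0.0105 -0.0216]
```

View pics/side8.png

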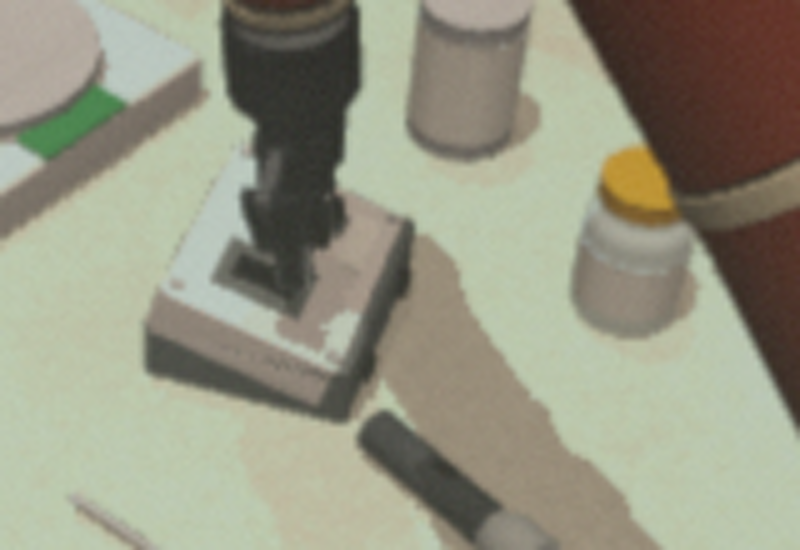

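step_arm(moves="0 -0.014 0 0.06 0 -0.022 0.28;0 -0.027 0 0.12 0 -0.035 0.28;0 -0.038 0 0.18 0 -0.043 0.28;0 -0.048 0 0.235 0 -0.047 0.28;0 -0.055 0 0.28 0 -0.045 0.28;0 -0.063 0 0.32 0 -0.042 0.28;0 -0.064 0 0.335 0 -0.042 0.28;0 -0.064 0 0.335 0 -0.042 0.28")

```text
clock: 7.62
tcp_pos: [0.5592, -0.1598, 0.1516]
eef_rot: [[0.807, 0.364, -0.464], [0.318, -0.931, -0.177], [-0.497, -0.005, -0.868]]
force: [-6.7, -5.8, 3.8]
width: 0.0329
```

Run:
```python
from h import *
s=env.state();print(s['joint_pos'],s['force'],s['moment'],s['width'])
for l,t in((-.05,-.5),(-.15,-.5)): print(l,t,plan(*grasp(l,t)))
for n,o in(("side",(290,120)),("top",(320,120))):
  cv2.imwrite(f"pics/{n}9.png",cv2.resize(env.snapshot(n)[o[1]:o[1]+110,o[0]:o[0]+160][:,:,::-1],None,fx=5,fy=5,interpolation=cv2.INTER_CUBIC))
```

```text
[-0.2038  0.9524  0.6723  1.517  -0.2151  1.2333 -0.7358] [-6.6713 -5.7548  3.7756] [-1.4576  1.3867  0.3233] 0.03291672752809018
-0.05 -0.5 [-0.001   0.0031 -0.0002  0.0336 -0.0192 -0.0037]
-0.15 -0.5 [-0.001   0.0031 -0.0002  0.0665 -0.0194 -0.0184]
```

View pics/side9.png

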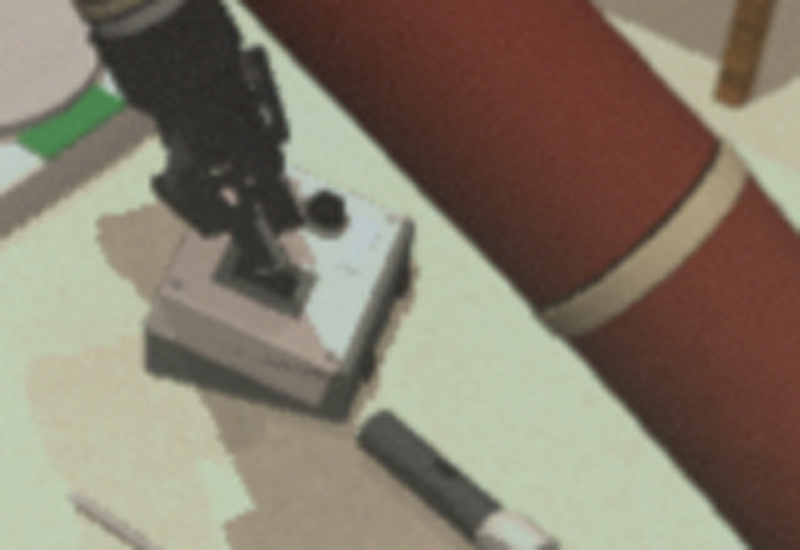

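View pics/top9.png

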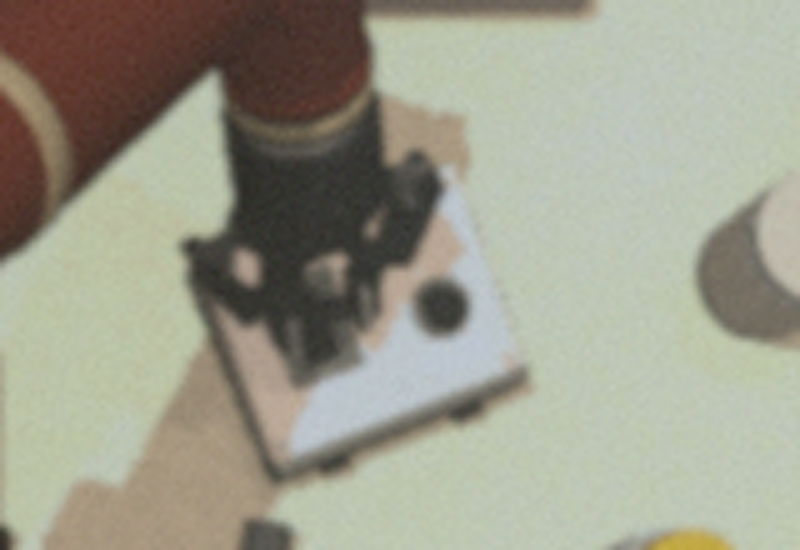

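step_arm(moves="0 0 0 0.02 -0.003 -0.01 0.28;0 0 0 0.04 -0.006 -0.02 0.28;0 0 0 0.055 -0.008 -0.028 0.28;0 0 0 0.055 -0.008 -0.028 0.28")

```text
clock: 8.05
tcp_pos: [0.5662, -0.1568, 0.1512]
eef_rot: [[0.808, 0.363, -0.465], [0.317, -0.932, -0.177], [-0.497, -0.004, -0.867]]
force: [-8.1, -8.0, 0.6]
width: 0.0328
```

Run:
```python
from h import *
s=env.state();print(s['force'],B.T@s['force'],s['moment'],s['width'],B.T@(np.array(s['tcp_pos'])+.052*np.array(s['eef_rot'])[:,2]-O)*1000)
for l,t in((-.05,-.5),(-.15,-.5),(-.2,-.5)): print(l,t,plan(*grasp(l,t)))
for n,o in(("side",(310,140)),):
  cv2.imwrite(f"pics/{n}10.png",cv2.resize(env.snapshot(n)[o[1]:o[1]+70,o[0]:o[0]+90][:,:,::-1],None,fx=8,fy=8,interpolation=cv2.INTER_CUBIC))
```

```text
[-8.0968 -8.0164  0.5654] [-10.4792  -4.4727   0.5654] [-1.7619  1.4636  0.5341] 0.032845525149029095 [ 15.7173  27.2545 106.1076]
-0.05 -0.5 [-0.001   0.0033 -0.0005 -0.0117 -0.0171  0.0195]
-0.15 -0.5 [-0.001   0.0033 -0.0005  0.0212 -0.0173  0.0048]
-0.2 -0.5 [-0.001   0.0033 -0.0005  0.0381 -0.0174 -0.0013]
```

View pics/side10.png

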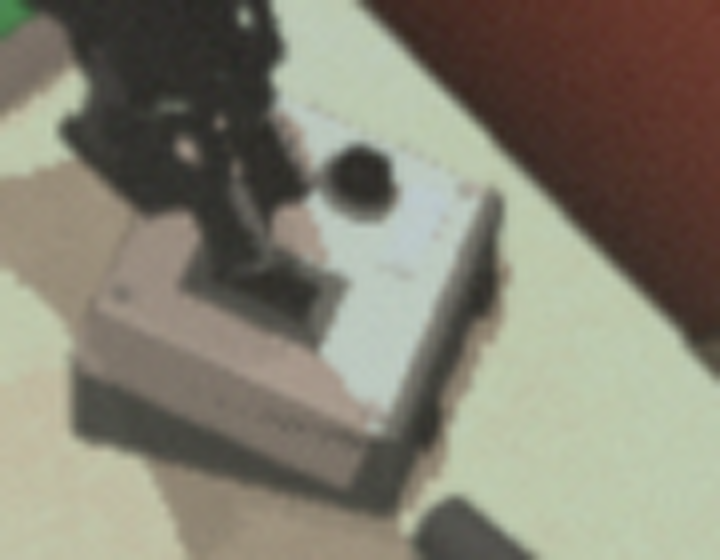

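Grasp point puts the lever at q≈0.12, past the tipping point. I'll release it.

step_arm(moves="0 0 0 0 0 0 0.1;0 0 0 0 0 0 -0.1;0 0 0 0 0 0 -0.3;0 0 0 0 0 0 -0.3;0 0 0 0 0 0 -0.3")

```text
clock: 8.52
tcp_pos: [0.573, -0.1502, 0.1507]
eef_rot: [[0.814, 0.369, -0.449], [0.327, -0.929, -0.171], [-0.48, -0.008, -0.877]]
force: [-0.2, -0.1, 0.0]
width: 0.0555
```

Run:
```python
from h import *
s=env.state();print(s['force'],s['width'],B.T@(np.array(s['tcp_pos'])+.052*np.array(s['eef_rot'])[:,2]-O)*1000)
for n,o in(("side",(310,140)),("top",(345,140))):
  cv2.imwrite(f"pics/{n}11.png",cv2.resize(env.snapshot(n)[o[1]:o[1]+70,o[0]:o[0]+90][:,:,::-1],None,fx=8,fy=8,interpolation=cv2.INTER_CUBIC))
```

```text
[-0.2163 -0.1018  0.0444] 0.05553063115217394 [ 25.3887  30.8371 105.105 ]
```

View pics/side11.png

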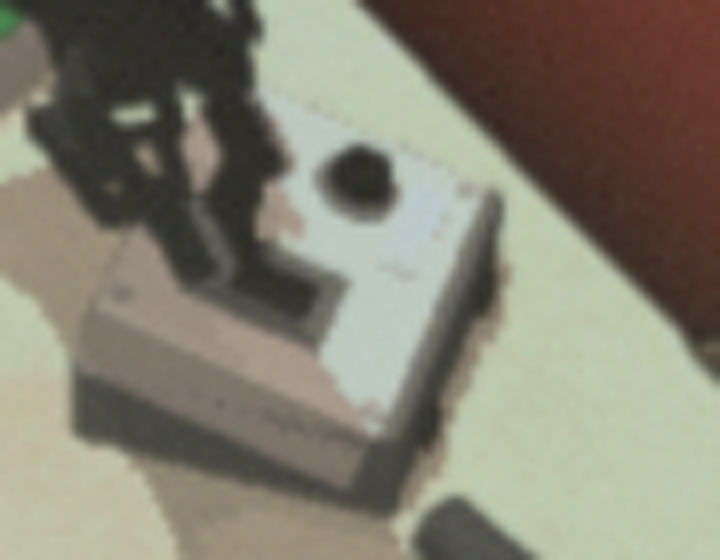

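View pics/top11.png

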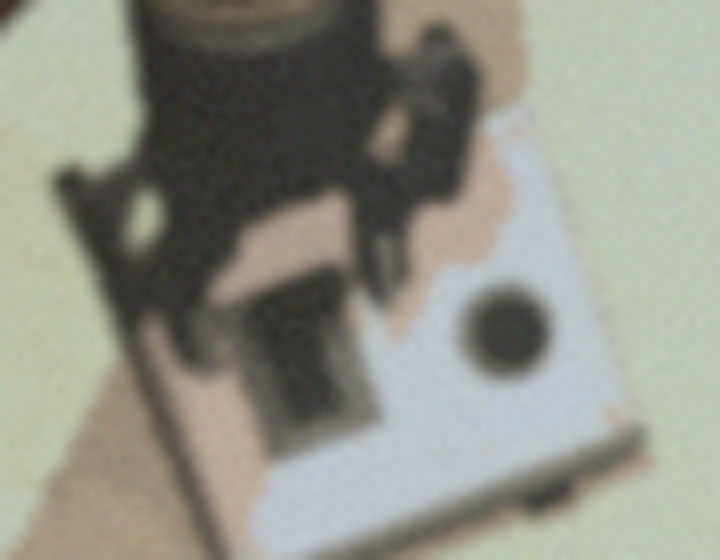

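The lever is up again, with its handle between the open fingers at about (295,330) in the top crop. I'll back out along the tool axis.

step_arm(moves="0 0 0 0 0 -0.05 -0.3;0 0 0 0 0 -0.15 -0.3;0 0 0 0 0 -0.3 -0.3;0 0 0 0 0 -0.5 -0.3;0 0 0 0 0 -0.7 -0.3;0 0 0 0 0 -0.9 -0.3;0 0 0 0 0 -0.9 -0.3;0 0 0 0 0 -0.9 -0.3")

```text
clock: 9.28
tcp_pos: [0.6344, -0.1279, 0.2713]
eef_rot: [[0.816, 0.369, -0.445], [0.326, -0.929, -0.173], [-0.477, -0.004, -0.879]]
force: [-0.6, 0.2, -1.1]
width: 0.0555
```

Run:
```python
from h import *
s=env.state();print(s['clock'],s['joint_pos'],s['tcp_pos'],s['force'],s['width'])
a=env.snapshot("side")[:,:,::-1];b=env.snapshot("top")[:,:,::-1]
cv2.imwrite("pics/side12.png",a);cv2.imwrite("pics/top12.png",b)
cv2.imwrite("pics/side12z.png",cv2.resize(a[140:210,310:400],None,fx=8,fy=8,interpolation=cv2.INTER_CUBIC))
```

```text
9.2833 [-0.2104  0.9075  0.6924  1.1845 -0.1995  1.5825 -0.7849] [ 0.6344 -0.1279  0.2713] [-0.5775  0.2282 -1.1286] 0.05545848713957657
```

View pics/side12.png

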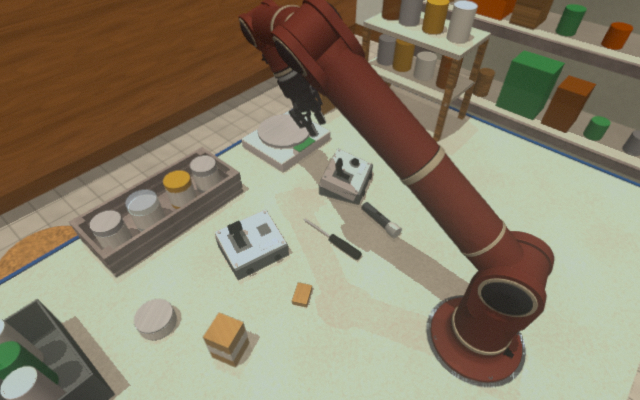

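View pics/top12.png

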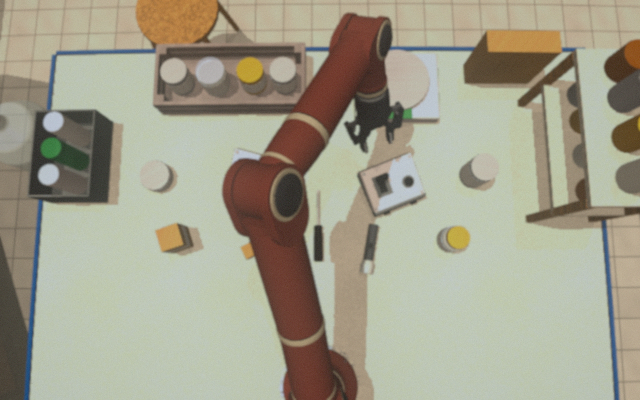

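View pics/side12z.png

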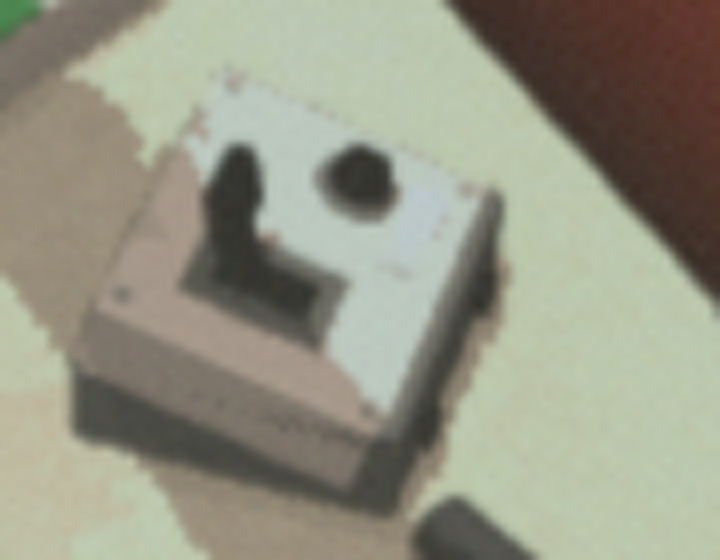

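The lever is up at (240,150) and the button is out at (365,172) in the side zoom, both as at the start. The other box's lever is up and nothing else has moved, so I'm handing in.

Run:
```python
from bench import env
print(env.sign_off())
```

```text
the job is handed in; nothing more can be done
None
```

I did the trip test on the box with the round button (the right-hand one in the top view). I pressed the button with closed fingertips, along the slope of the face, until the lever dropped by itself. I then backed off and let the lever lie for about 3 s. Next I gripped its handle by the sides, carried it up its arc past the tipping point and released it. The job was handed in at about 9.4 s.

**Last checks:** in the final pictures the lever and button look exactly as they did at the start, lever up and button out. The other box's lever is up in the side view; the arm hid that box in the last top view. The other things on the worktop look unmoved by eye. The gripper was clear, with the force reading near zero.

**What didn't go cleanly:**
- **Joint near its limit:** my first grasp tilt brought joint 6 to 0.016 rad, against a limit of 0.01. I reduced the tilt before going on.
- **Force on the lever:** while gripped, the lever was a little off my estimate, by about 2 mm sideways. Forces reached about 11 N, well below the limits.
- **Lever mid-fall:** the picture taken during the press shows the lever still partway down. It was fully dropped in the next picture, and I kept the fingers away from where it falls.

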